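# Cure the grey model at the lamp turntable

## Task

Work the model curing station: first press the blue key on the sloped key panel (wake), then turn the turntable by its black knob, one click in whichever direction brings the grey model in front of the lamp, let it settle in that click and let go, then press the yellow key (timer) and last the green key (start). Press one key at a time, all the way in, and let it spring back; never press the red key, and press neither yellow nor green before the grey model stands at the lamp, nor blue again once the table has been turned. Leave both models standing in their seats on the disc and do not shift the jar, the spray can or the dotted tin.

Things in the scene. Friction and masses are not known exactly. Their poses are not given: they have to be found in the camera images.
- key_blue_top (a point): centre of the outer face of the blue key's round cap (38 mm across), moves with it; z axis points straight out of the key, up and to the panel's front, 35 degrees from vertical; y axis runs along the row. The 4 keys stand in one row along the panel, 58 mm apart, in any order, caps 12 mm proud of their black collars.
- key_blue (a joint): travel of the blue key: 0 out, 0.008 m fully in; spring, about 1.5 N to start and 5 N to reach the bottom; springs back when let go.
- key_yellow_top (a point): centre of the outer face of the yellow key's round cap (38 mm across), moves with it; z axis points straight out of the key, up and to the panel's front, 35 degrees from vertical; y axis runs along the row.
- key_yellow (a joint): travel of the yellow key: 0 out, 0.008 m fully in; spring, about 1.5 N to start and 5 N to reach the bottom; springs back when let go.
- key_green_top (a point): centre of the outer face of the green key's round cap (38 mm across), moves with it; z axis points straight out of the key, up and to the panel's front, 35 degrees from vertical; y axis runs along the row.
- key_green (a joint): travel of the green key: 0 out, 0.008 m fully in; spring, about 1.5 N to start and 5 N to reach the bottom; springs back when let go.
- key_red_top (a point): centre of the outer face of the red key's round cap (38 mm across), moves with it; z axis points straight out of the key, up and to the panel's front, 35 degrees from vertical; y axis runs along the row.
- key_red (a joint): travel of the red key: 0 out, 0.008 m fully in; spring, about 1.5 N to start and 5 N to reach the bottom; springs back when let go.
- panel: black key panel, fixed, 120 mm deep (x), 270 mm wide (y); origin centre of its underside; front faces -x. A white light bar, 18 mm thick, runs its whole width along y, over the keys: axis at x = -2 mm, 226 mm above the table, on end posts. A gripper pointing straight down at a key strikes it: come from the front, tilted along the key.
- station: white foot of the turntable, 250 mm across, fixed; origin centre of its underside on the turntable's axis; its x axis points from the axis to the lamp. The black lamp head, 85 mm wide, stands on a post 185 mm out on that side, 135 to 195 mm above the table, clear of the disc.
- lamp_spot (a point): point in front of the lamp, 75 mm from the turntable's axis towards the lamp, at the height of the disc's top (36 mm above the table): here the middle of a model must come.
- disc (a joint): angle of the grey turntable disc (240 mm across, top 36 mm above the table) in rad, positive anticlockwise from above. It clicks into spring detents at -1.047, 0 and +1.047 (60 degrees apart) and is drawn into one when let go within about 0.2 rad of it, else stays where left; starts at 0. Leaving a detent takes up to about 0.3 N m; stops at +-1.25.
- disc_center (a point): centre of the disc's top, on its axis; turns with the disc (at joint value 0 its axes match the foot's).
- knob_top (a point): top of the upright round black knob by which the disc is turned: 26 mm in diameter, 55 mm tall (top 91 mm above the table), 88 mm from the axis, on the far side from the lamp when the joint is 0.
- seat_left (a point): seat on the disc for one model, between four 8 mm high studs, 75 mm from the axis, +60 degrees (anticlockwise positive, seen from above) from the direction of the lamp when the joint is 0; turns with the disc.
- seat_right (a point): seat on the disc for one model, between four 8 mm high studs, 75 mm from the axis, -60 degrees (anticlockwise positive, seen from above) from the direction of the lamp when the joint is 0; turns with the disc.
- grey_model: light grey model aircraft, 110 mm long and 110 mm span, 68 mm high, 120 g, loose, on a wooden stand 60 mm across standing in one of the two seats; origin centre of the stand's underside.
- olive_model: the same model in dark olive green, in the other seat; origin centre of the stand's underside.
- cement: small clear jar with green cap, 52 mm across, 75 mm tall, loose bystander; origin centre of its underside.
- spray: orange spray can, 62 mm across, 160 mm tall, loose bystander beside the panel; origin centre of its underside.
- tin: black tin with coloured dots, 90 mm across, 100 mm tall, loose bystander beside the turntable; origin centre of its underside.
Mind the look-alikes: they are no part of the job. What is shaped like the grey_model but orange or pink is not meant.

How it is judged (in metres and radians):
On the way, in this order (a step that is already met when the one before it is completed fails the run):
1. the blue key is pressed in, with the turntable still in its first detent (value of joint key_blue above 0.005 m and value of joint disc between -0.3 and 0.3 rad), for 0.1 s.
2. the grey model has been turned in front of the lamp, the disc at rest in its detent and let go (horizontal distance between grey_model and lamp_spot below 0.012 m and (value of joint disc between 0.967 and 1.127 rad or value of joint disc between -1.127 and -0.967 rad) and velocity of joint disc between -0.05 and 0.05 rad/s and contact force between the fingers and disc below 0.3 N), for 0.2 s.
3. the yellow key is pressed in (value of joint key_yellow above 0.005 m), for 0.1 s.
4. the green key is pressed in after the yellow one was let go (value of joint key_green above 0.005 m and value of joint key_yellow below 0.002 m), for 0.1 s.
At the end, for the whole second after the job is handed in: The grey model stands in front of the lamp (its origin within 12 mm of the lamp spot, seen from above), the disc at rest within 0.08 rad of its detent at +1.047 or -1.047, both models upright (within 0.1 rad) in their seats (within 8 mm), and all four keys sprung back out (under 2 mm in) (horizontal distance between grey_model and lamp_spot below 0.012 m and (value of joint disc between 0.967 and 1.127 rad or value of joint disc between -1.127 and -0.967 rad) and velocity of joint disc between -0.05 and 0.05 rad/s and ((distance between grey_model and seat_left below 0.008 m and distance between olive_model and seat_right below 0.008 m) or (distance between grey_model and seat_right below 0.008 m and distance between olive_model and seat_left below 0.008 m)) and angle between each of grey_model, olive_model's own z axis and vertical below 0.1 rad and value of joint each of key_blue, key_yellow, key_green, key_red below 0.002 m); the robot touches nothing.
It fails at once if the blue key is pressed once the turntable has been turned (value of joint key_blue above 0.004 m and (value of joint disc above 0.4 rad or value of joint disc below -0.4 rad)).
It fails at once if the yellow or the green key is pressed while the grey model is not in front of the lamp (value of joint any of key_yellow, key_green above 0.004 m and horizontal distance between grey_model and lamp_spot above 0.02 m).
It fails at once if the red key is pressed, or two keys at the same time (value of joint key_red above 0.004 m or value of joint each of key_blue, key_yellow above 0.004 m or value of joint each of key_blue, key_green above 0.004 m or value of joint each of key_yellow, key_green above 0.004 m).
It fails at once if a model is tipped or lifted out of its seat ((angle between grey_model's own z axis and vertical above 0.35 rad or height (world z) of grey_model above 0.056 m or height (world z) of grey_model below 0.026 m) or (angle between olive_model's own z axis and vertical above 0.35 rad or height (world z) of olive_model above 0.056 m or height (world z) of olive_model below 0.026 m)).
It fails at once if the jar, the can or the tin is shifted by more than 20 mm (distance of any of cement, spray, tin from where it was at the start of the episode above 0.02 m).
It also fails if it takes over 72 s, if anything falls off the work surface, if the arm or the gripper's body presses on something with over 40 N, if the wrist force passes 120 N, or if a joint passes its speed limit or range.

## Robot

A 6-joint arm with a two-finger parallel gripper is mounted at the origin on the work surface. World frame = base frame: x ahead of the robot, y to its left, z up, the work surface at z = 0. Lengths are in mm, angles in rad, forces in N, time in s.
With the tool pointing down it reaches from about 300 to 775 mm from the base axis. Payload 14.6 kg.
Tool frame: the origin (TCP) lies between the finger pads; the fingertips stand ahead of it and the grasp point (between the pads) lies 11 mm behind it (manip.finger_overhang is the z of the fingertips in the tool frame, in mm); z points along the fingers, y is the line along which they close (so a half turn about z gives the same grasp; the last joint's range is limited). The gripper opens to 94 mm and grips with 3 to 60 N. Pads are 16 mm wide; open, the fingers measure 119 mm over their backs; the gripper's body (75 mm by 177 mm) begins 78 mm behind the grasp point.
Start: joints at [1.225, 0.3, 1.521, -0, 1.321, -0.067], TCP at [151.359, 528.753, 213.446] pointing down, gripper open.
Joint ranges: [-3.03, 3.03], [-0.79, 2.21], [0.23, 2.52], [-1.04, 4.18], [0, 3.07], [-2.55, 2.55]. Speed limits (rad/s): [2.22, 2.22, 2.57, 3.14, 3.14, 3.14].

## Interface

Orientations are given as [roll, pitch, yaw] about the fixed x, y, z axes, in that order (R = Rz(yaw) Ry(pitch) Rx(roll)).
In Python, from cell import manip gives the robot as it stands.
- The arm moves only by the tool jog_arm, never from a script. Its argument "series" is a list of rows, each a list of 7 numbers: the shift along the world's x, y, z as a fraction of full scale, then the turn, a rotation vector about the world's x, y, z as a fraction of full scale, then the closure, from 0 (fully open) to 1 (shut). In form: [[dx, dy, dz, wx, wy, wz, fingers], ...]. A call has 1 to 8 rows; each row is the pose to reach, as a shift and turn from the pose commanded when the call began; what a row does not reach only later rows make up. Full scale, the value 1, is 120 mm for a shift and 90 degrees for a turn. A row lasts 1/12 s, in which the tool goes at most 41.7 mm and 7.16 degrees, less where a joint would pass 70% of its speed; a pose out of reach is approached as far as the arm can. A call with a number of a shift or a turn outside -1 to 1 is refused whole. A call with a gripper value outside its range is refused whole. The fingers move at their own pace and stop on an object; "grip_force" is the grip in N (left out, the last holds). Time passes only in rows, so rows that repeat a pose let the fingers close. It gives the time, the measured TCP pose, the force, the opening and the grip force at its end, in the units of the state.
- manip.read_state(): the state, without advancing time (a new reading comes with each control period).
- manip.camera(name): name is "side" or "top" or "wrist"; returns a dict with "frame" (400x640x3 uint8, red, green, blue), "vfov" (degrees; the focal length in pixels is half the picture's height over the tangent of half this angle, whatever the lens; pixels are square), "cx", "cy" (the principal point, pixels), "R" (3x3) and "t" (3): a world point X has camera coordinates R X + t; the wrist camera has in their place "hand_eye" (4x4, takes a point from camera to tool coordinates, whose origin is the TCP and whose axes are the flange's). Camera axes: x right, y down, z forward; pixel columns grow to the right and rows downward; lengths in mm; the calibration is good to about 2 mm. The wrist camera is an equidistant fisheye: a pixel r from the principal point sees the ray r / f radians off the axis. A picture is of the moment at which its call begins: read the wrist's pose just before it. There is no depth.
- manip.sign_off(): hands the job in; it is judged then, once.
The state is a dict: "clock": time; "joints": joint angles; "qd": joint speeds; "effort": joint torques, N m; "eef_pos": TCP position; "eef_rot": TCP orientation; "wrist_force": force on the tool from outside, world axes, zero at the start; "moment": the same for the moment, N m; "finger_gap": finger opening in mm; "finger_force": force on a finger pad.
Only numpy, scipy, OpenCV 4.12 (cv2) and the standard library are available. Lean on these libraries where they do the work, as an engineer would, in place of code of your own. Each camera call takes 0.05 s, during which the arm holds its last target. There are 200 camera calls.

## Working session

There is one attempt and no reset: what is moved stays moved. The work goes in short steps, Python scripts to look and compute and a tool call to move; the robot and the scene stay as the last step left them, time stands still between calls to the robot, and variables do not carry over. Pictures are saved under pics/ and viewed, at most 10 in all, crops included, and the job is handed in when it is done.

Besides the shell and the picture viewer there is one more tool, called as name(argument=value, ...) on one line, values as JSON. jog_arm: Moves the arm, as the interface text tells. Its arguments: {"type":"object","properties":{"series":{"type":"array"},"grip_force":{"type":"number"}},"required":["series"]}

```bash
ls; mkdir -p pics; python3 - <<'E'
from cell import manip
import cv2,pickle
d={}
for n in("side","top","wrist"):
    c=manip.camera(n);d[n]=c
    cv2.imwrite(f"pics/{n}0.png",c["frame"][...,::-1])
    print(n,{k:v for k,v in c.items() if k!="frame"})
pickle.dump(d,open("c0.pkl","wb"))
print(manip.read_state(),manip.finger_overhang)
E
```

```text
pics
side {'vfov': 52.832911711481614, 'cx': 319.9560385816463, 'cy': 201.51812981558558, 'R': array([[ 8.96530138e-01, -4.42982744e-01,  2.07045473e-05],
       [-2.33748945e-01, -4.73112246e-01, -8.49427003e-01],
       [ 3.76291300e-01,  7.61532069e-01, -5.27706136e-01]]), 't': array([-504.99154054,  190.90583431, 1187.15702471])}
top {'vfov': 46.16967298829853, 'cx': 314.1230045732897, 'cy': 198.1566851646202, 'R': array([[-0.01820053, -0.99982929, -0.00318398],
       [-0.99647506,  0.01840011, -0.08184674],
       [ 0.08189135,  0.0016831 , -0.99663984]]), 't': array([ -29.06884779,  547.81570627, 1324.42406286])}
wrist {'vfov': 65.70646984690485, 'cx': 325.19436363032503, 'cy': 193.31524361957855, 'hand_eye': array([[-8.23441803e-04, -9.66713450e-01, -2.55860171e-01,
         7.44374483e+01],
       [ 9.99998539e-01, -4.12744258e-04, -1.65885597e-03,
         4.35032626e-01],
       [ 1.49803357e-03, -2.55861163e-01,  9.66712378e-01,
        -1.71473386e+02],
       [ 0.00000000e+00,  0.00000000e+00,  0.00000000e+00,
         1.00000000e+00]])}
{'clock': 0.15, 'joints': array([ 1.22537302e+00,  3.00293342e-01,  1.52143229e+00, -2.41207395e-05,
        1.32069371e+00, -6.65915086e-02]), 'qd': array([ 0.00043491,  0.00168201, -0.0029887 ,  0.00109864,  0.00052152,
       -0.000667  ]), 'effort': array([ 2.56933163e-04, -5.31963837e+01, -3.52823532e+01,  7.07654818e-02,
        2.35275325e-02, -1.00224622e-04]), 'eef_pos': array([151.31783778, 528.57745475, 213.04677888]), 'eef_rot': array([-3.14076624e+00, -3.16964461e-05,  2.86276682e+00]), 'wrist_force': array([-0.27350086, -0.31586525,  0.40591129]), 'moment': array([ 0.01020025, -0.02037677,  0.03098445]), 'finger_force': 0.0, 'finger_gap': 94.07291992187376} 8.0
```

View pics/side0.png

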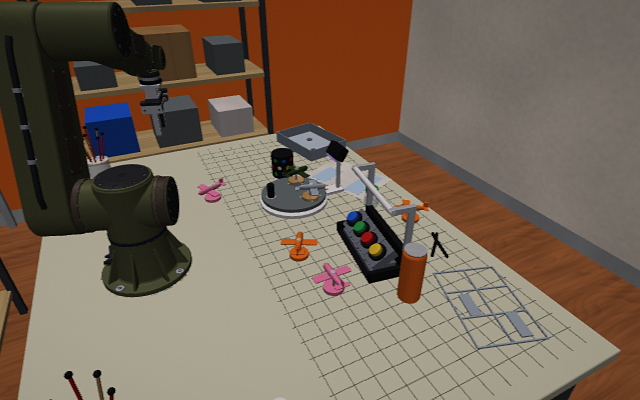

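View pics/top0.png

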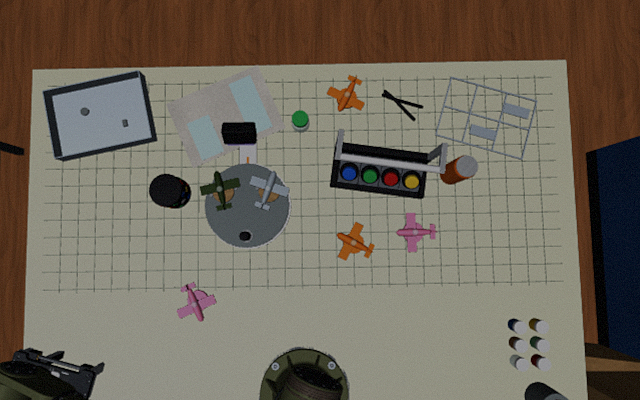

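The side view shows the panel keys in the order blue (354,217), green (361,228), red (369,239), yellow (377,250). From above they lie at (349,172), (370,175), (391,178), (412,181). The grey model is at the right seat (268,188), the knob at (245,236) and the lamp at (239,132). The disc must therefore turn anticlockwise, and the knob goes towards -y.

```bash
cat > h.py <<'E'
import numpy as np,cv2,pickle
def f(c): return 200/np.tan(np.radians(c["vfov"]/2))
def ray(c,p):
    d=np.array([(p[0]-c["cx"])/f(c),(p[1]-c["cy"])/f(c),1.])
    R=np.array(c["R"]);return -R.T@c["t"],R.T@d
def onz(c,p,z):
    o,d=ray(c,p);return o+d*(z-o[2])/d[2]
def proj(c,X):
    q=np.array(c["R"])@X+c["t"];return np.array([c["cx"],c["cy"]])+f(c)*q[:2]/q[2]
def tri(cs,ps):
    A=0;b=0
    for c,p in zip(cs,ps):
        o,d=ray(c,p);d=d/np.linalg.norm(d);M=np.eye(3)-np.outer(d,d);A=A+M;b=b+M@o
    return np.linalg.solve(A,b)
E
python3 - <<'E'
from h import *
d=pickle.load(open("c0.pkl","rb"))
T,S=d["top"],d["side"]
seeds={"blue":((349,172),(354,217),(105,130)),"green":((370,175),(361,228),(50,85)),"red":((391,178),(369,239),(0,8)),"yellow":((412,181),(377,250),(18,35))}
P=[]
for k,(t,s,h) in seeds.items():
    ps=[]
    for c,p in((T,t),(S,s)):
        H=cv2.cvtColor(c["frame"],cv2.COLOR_RGB2HSV)
        m=cv2.inRange(H,(h[0],110,40),(h[1],255,255))
        y,x=np.mgrid[:400,:640];m[np.hypot(x-p[0],y-p[1])>14]=0
        n,l,st,ce=cv2.connectedComponentsWithStats(m);i=1+st[1:,4].argmax();ps.append(ce[i]);b=st[i]
        print(k,ce[i].round(1),b)
    X=tri((T,S),ps);P.append(X);print(X.round(1),proj(T,X)-ps[0])
P=np.array(P);print(np.diff(P,axis=0).round(1))
print("knob",onz(T,(245,236),91),"lamp",onz(T,(239,133),190))
# disc ellipse
pts=cv2.Canny(cv2.cvtColor(T["frame"],cv2.COLOR_RGB2GRAY),60,150)
for n,c,r in(("t",T,(195,155,300,258)),("s",S,(250,165,340,225)),("p",T,(325,125,455,205)),("q",S,(330,150,440,290))):
    x0,y0,x1,y1=r;im=c["frame"][y0:y1,x0:x1,::-1]
    cv2.imwrite(f"pics/{n}.png",cv2.resize(im,None,fx=4,fy=4,interpolation=cv2.INTER_CUBIC))
a=[cv2.resize(cv2.imread(f"pics/{n}.png"),(400,300)) for n in "tspq"]
cv2.imwrite("pics/mos.png",np.vstack([np.hstack(a[:2]),np.hstack(a[2:])]))
E
```

```text
blue [348.6 172.9] [342 166  14  15 159]
blue [352.6 216.4] [347 211  12  12 103]
[ 611.  -136.    76.9] [ 0.00942136 -0.02033705]
green [369.5 176. ] [363 170  14  13 151]
green [359.4 226.2] [353 221  13  12 113]
[ 601.4 -193.2   78.3] [ 0.04075113 -0.0854011 ]
red [390.5 178.6] [384 172  14  14 127]
red [366.9 237.3] [361 232  13  12 117]
[ 592.6 -250.9   78.1] [-0.03317831  0.06739514]
yellow [411.3 181.4] [405 175  14  14 161]
yellow [375.3 249.2] [369 243  14  14 143]
[ 584.2 -308.1   77.9] [ 0.02035364 -0.03981969]
[[ -9.6 -57.2   1.4]
 [ -8.8 -57.7  -0.2]
 [ -8.3 -57.2  -0.2]]
knob [442.24200313 149.72973535  91.        ] lamp [703.1170476  148.53152512 190.        ]
```

View pics/mos.png

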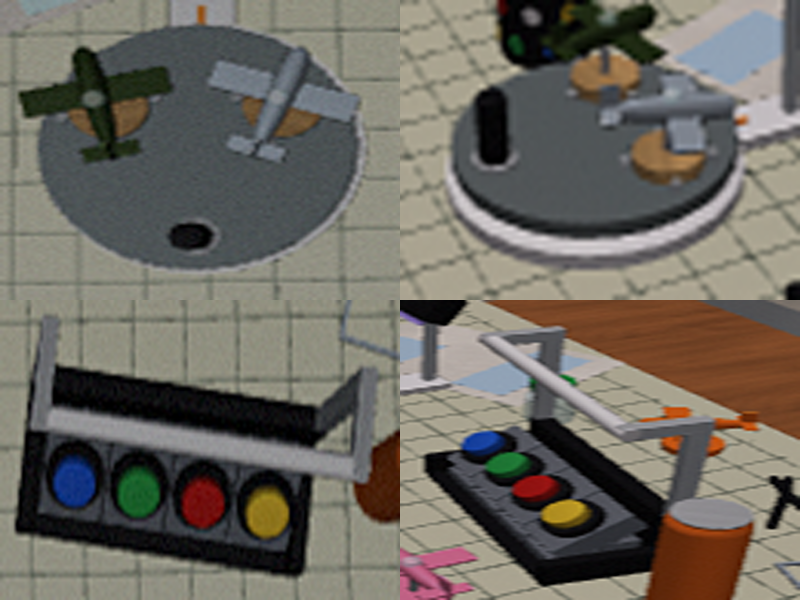

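The enlarged crops confirm it: keys blue, green, red, yellow from left to right, grey model in the right seat, knob at about (245,236). The spray can stands close beside the yellow key, so I'll work out clearances.

```bash
python3 - <<'E'
from h import *
d=pickle.load(open("c0.pkl","rb"))
T,S=d["top"],d["side"]
xp=np.array([.988,-.153,0]);yp=np.array([.153,.988,0])
K=np.array([597.3,-222.05,78])
# bar ends: crop p 4x scaled (130x80 -> 400x300)
pt=lambda x,y:(325+x*130/400,125+(y-300)*80/300)
for n,p,z in(("barL",pt(48,418),226),("barR",pt(360,467),226),("frontL",pt(18,530),0),("frontR",pt(298,573),0),("postRrear",pt(370,372),226),("postLrear",pt(50,320),226)):
    X=onz(T,p,z);print(n,X.round(),"panel rel key row mid", ((X-K)@xp).round(),((X-K)@yp).round())
# can: top in side view crop q
q=lambda x,y:(330+(x-400)*110/400,150+(y-300)*140/300)
X=onz(S,q(710,517),160);print("can top(side)",X.round(),((X-K)@xp).round(),((X-K)@yp).round())
X=onz(T,(466,163),160);print("can top(top)",X.round(),((X-K)@xp).round(),((X-K)@yp).round())
# disc: gray mask fit
t=lambda x,y:(195+x*105/400,155+y*103/300)
pts=np.array([t(*p) for p in((38,150),(60,80),(200,25),(130,38),(360,150),(340,85),(300,235),(190,268),(90,230),(50,190),(345,190),(130,256))])
W=np.array([onz(T,p,36)[:2] for p in pts])
from scipy.optimize import least_squares
r=least_squares(lambda v:np.hypot(*(W-v[:2]).T)-v[2],[550,150,120],loss="soft_l1");print("disc",r.x,r.fun.round(1))
kt=onz(T,t(190,236),91);print("knob",kt)
k2=tri((T,S),(t(190,236),(250+(492-400)*90/400,165+92*60/300)));print("knobtri",k2)
print("lampmark",onz(T,t(200,15),0), "gray", onz(T,t(283,90),90))
for n,p,z in(("tin",(167,190),100),("jar",(300,117),75)):print(n,onz(T,p,z).round())
E
```

```text
barL [ 632. -106.  226.] panel rel key row mid 16.0 120.0
barR [ 595. -353.  226.] panel rel key row mid 18.0 -130.0
frontL [583. -89.   0.] panel rel key row mid -35.0 130.0
frontR [ 544. -353.    0.] panel rel key row mid -32.0 -138.0
postRrear [ 657. -364.  226.] panel rel key row mid 81.0 -131.0
postLrear [ 697. -109.  226.] panel rel key row mid 81.0 127.0
can top(side) [ 607. -443.  160.] 43.0 -217.0
can top(top) [ 620. -434.  160.] 55.0 -206.0
disc [531.25584437 151.4094358  118.80341172] [ 1.   3.3 -1.3 -1.6  1.7  1.4 -2.4  1.1 -3.7 -0.2 -0.7  0.3]
knob [442.17621096 150.06864718  91.        ]
knobtri [442.81410222 149.25050891  94.84280842]
lampmark [6.64708699e+02 1.54668666e+02 2.27373675e-13] gray [577.49655709  82.65773561  90.        ]
tin [570. 359. 100.]
jar [771.  -4.  75.]
```

```bash
cat >> h.py <<'E'
from scipy.spatial.transform import Rotation as Ro
n=np.array([-.567,.088,.819]);yp=np.array([.153,.988,0])
def Rt(z,y):
    z=z/np.linalg.norm(z);y=y-z*(y@z);y/=np.linalg.norm(y);return Ro.from_matrix(np.c_[np.cross(y,z),y,z])
RK=Rt(-n,yp)
KEY=dict(blue=[611,-136,77.5],green=[602,-193.5,77.5],red=[593,-251,77.5],yellow=[584,-308,77.5])
def to(X,R):
    from cell import manip
    s=manip.read_state();p=s["eef_pos"];R0=Ro.from_euler("xyz",s["eef_rot"])
    print("at",s["clock"],p.round(1),"shift/120",((np.array(X)-p)/120).round(3),"turn",((R*R0.inv()).as_rotvec()/(np.pi/2)).round(3),"F",s["wrist_force"].round(1))
E
python3 -c "
from h import *
to(np.array(KEY['blue'])+90*n,RK)"
```

```text
at 0.15 [151.3 528.6 213. ] shift/120 [ 3.405 -5.472 -0.515] turn [-0.083 -0.38   0.077] F [-0.3 -0.3  0.4]
```

jog_arm(series=[[0.2,-0.3,0.1,0,0,0,1],[0.38,-0.6,0.2,0,0,0,1],[0.57,-0.91,0.25,0,0,0,1],[0.57,-0.91,0.25,0,0,0,1]], grip_force=20)

```text
clock: 0.48
eef_pos: [221.7, 416.4, 244.6]
eef_rot: [3.141, 0.001, 2.861]
wrist_force: [-0.1, -0.4, 0.6]
finger_gap: 70.9
finger_force: 0.0
```

jog_arm(series=[[0.2,-0.3,0.1,0,0,0,1],[0.38,-0.6,0.2,0,0,0,1],[0.57,-0.91,0.25,0,0,0,1],[0.57,-0.91,0.25,0,0,0,1]])

```text
clock: 0.82
eef_pos: [290.2, 307.2, 274.6]
eef_rot: [3.141, 0.002, 2.86]
wrist_force: [0.8, -0.2, -0.4]
finger_gap: 44.2
finger_force: 0.0
```

jog_arm(series=[[0.2,-0.3,0,0,0,0,1],[0.38,-0.6,0,0,0,0,1],[0.57,-0.91,0,0,0,0,1],[0.57,-0.91,0,0,0,0,1]])

```text
clock: 1.15
eef_pos: [358.7, 197.3, 273.2]
eef_rot: [-3.141, 0.0, 2.858]
wrist_force: [0.3, 0.3, 0.2]
finger_gap: 17.4
finger_force: 0.0
```

jog_arm(series=[[0.2,-0.3,0,0,0,0,1],[0.38,-0.6,0,0,0,0,1],[0.57,-0.91,0,0,0,0,1],[0.57,-0.91,0,0,0,0,1]])

```text
clock: 1.48
eef_pos: [427.0, 88.2, 272.9]
eef_rot: [-3.141, -0.0, 2.859]
wrist_force: [-0.6, 1.0, -0.1]
finger_gap: 0.6
finger_force: 0.0
```

```bash
python3 -c "
from h import *
to(np.array(KEY['blue'])+90*n,RK)"
```

```text
at 1.4833 [427.   88.2 272.9] shift/120 [ 1.108 -1.802 -1.014] turn [-0.084 -0.38   0.08 ] F [-0.6  1.  -0.1]
```

jog_arm(series=[[0.08,-0.3,0,-0.015,-0.07,0.015,1],[0.16,-0.6,0,-0.03,-0.14,0.03,1],[0.25,-0.9,0,-0.045,-0.21,0.045,1],[0.25,-0.9,0,-0.06,-0.28,0.06,1],[0.25,-0.9,0,-0.075,-0.34,0.07,1],[0.25,-0.9,0,-0.084,-0.38,0.08,1],[0.25,-0.9,0,-0.084,-0.38,0.08,1]])

```text
clock: 2.07
eef_pos: [453.8, -15.4, 272.5]
eef_rot: [-3.14, 0.612, 2.994]
wrist_force: [-0.7, 0.1, -0.6]
finger_gap: 0.5
finger_force: 0.0
```

jog_arm(series=[[0.25,-0.3,-0.2,0,0,0,1],[0.5,-0.6,-0.45,0,0,0,1],[0.75,-0.9,-0.7,0,0,0,1],[0.85,-0.9,-0.95,0,0,0,1],[0.85,-0.9,-1,0,0,0,1],[0.85,-0.9,-1,0,0,0,1]])

```text
clock: 2.57
eef_pos: [557.0, -124.4, 147.4]
eef_rot: [3.14, 0.601, 2.99]
wrist_force: [0.1, 0.4, -0.7]
finger_gap: 0.1
finger_force: 0.0
```

```bash
python3 - <<'E'
from h import *
from cell import manip
to(np.array(KEY['blue'])+90*n,RK)
s=manip.read_state();c=manip.camera("wrist");pickle.dump((s,c),open("w1.pkl","wb"))
im=c["frame"][...,::-1].copy()
# predicted key positions in the fisheye
f_=f(c);H=np.linalg.inv(c["hand_eye"]);R=Ro.from_euler("xyz",s["eef_rot"])
for k,X in KEY.items():
    q=(H@np.r_[R.inv().apply(np.array(X)-s["eef_pos"]),1])[:3]
    th=np.arctan2(np.hypot(*q[:2]),q[2]);u=np.array([c["cx"],c["cy"]])+f_*th*q[:2]/np.hypot(*q[:2]);print(k,u.round(1))
    cv2.drawMarker(im,tuple(int(v) for v in u),(255,255,255),0,8)
cv2.imwrite("pics/w1.png",im)
E
```

```text
at 2.5667 [ 557.  -124.4  147.4] shift/120 [ 0.025 -0.031  0.032] turn [-0.002 -0.006 -0.002] F [ 0.1  0.4 -0.7]
blue [321.3 205.8]
green [256.2 205.4]
red [196.7 204.7]
yellow [146.  203.8]
```

View pics/w1.png

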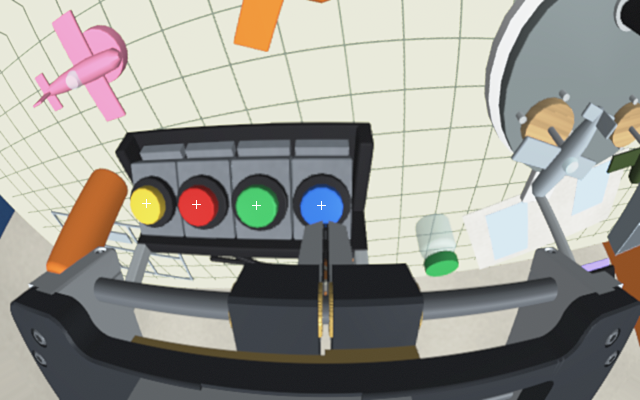

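The predicted key centres sit on the caps in the wrist view: blue (321,205), green (257,205), red (197,204), yellow (147,204). The calibration agrees, so I'm going in to press blue.

```bash
python3 -c "
from h import *
K=np.array(KEY['blue'])
for a in (14,0):to(K+a*n,RK)
print(8*n/120)"
```

```text
at 2.6167 [ 556.8 -123.7  150.3] shift/120 [ 0.385 -0.092 -0.511] turn [-0.001 -0.005 -0.002] F [0.1 0.  0.7]
at 2.6167 [ 556.8 -123.7  150.3] shift/120 [ 0.451 -0.103 -0.607] turn [-0.001 -0.005 -0.002] F [0.1 0.  0.7]
[-0.0378      0.00586667  0.0546    ]
```

jog_arm(series=[[0.15,-0.04,-0.18,0,0,0,1],[0.28,-0.07,-0.36,0,0,0,1],[0.385,-0.092,-0.511,0,0,0,1],[0.385,-0.092,-0.511,0,0,0,1],[0.385,-0.092,-0.511,0,0,0,1],[0.385,-0.092,-0.511,0,0,0,1]])

```text
clock: 3.12
eef_pos: [603.4, -134.4, 94.2]
eef_rot: [-3.139, 0.612, 2.994]
wrist_force: [0.4, -0.2, -0.0]
finger_gap: 0.3
finger_force: 0.0
```

jog_arm(series=[[0.02,-0.003,-0.03,0,0,0,1],[0.04,-0.006,-0.06,0,0,0,1],[0.06,-0.01,-0.09,0,0,0,1],[0.06,-0.01,-0.09,0,0,0,1],[0.06,-0.01,-0.09,0,0,0,1]])

```text
clock: 3.53
eef_pos: [610.9, -136.2, 83.4]
eef_rot: [-3.139, 0.614, 2.994]
wrist_force: [-20.0, 5.4, 24.4]
finger_gap: 0.4
finger_force: 16.0
```

```bash
python3 -c "
from h import *
K=np.array(KEY['blue'])
to(K,RK)"
```

```text
at 3.5333 [ 610.9 -136.2   83.4] shift/120 [ 0.001  0.002 -0.05 ] turn [ 0.001  0.001 -0.003] F [-20.    5.4  24.4]
```

jog_arm(series=[[-0.004,0,0.006,0,0,0,1],[-0.004,0,0.006,0,0,0,1]])

```text
clock: 3.7
eef_pos: [610.6, -136.2, 83.7]
eef_rot: [-3.139, 0.614, 2.994]
wrist_force: [-7.3, 4.7, 14.2]
finger_gap: 0.7
finger_force: 7.5
```

jog_arm(series=[[-0.05,0.01,0.08,0,0,0,1],[-0.1,0.015,0.15,0,0,0,1]])

```text
clock: 3.87
eef_pos: [597.7, -134.4, 100.3]
eef_rot: [-3.139, 0.611, 2.993]
wrist_force: [1.0, 0.1, -0.4]
finger_gap: 0.4
finger_force: 0.0
```

```bash
python3 - <<'E'
from h import *
R=Rt(np.array([0,0,-1.]),np.array([.02,1,0]))
to([442.5,149.5,140],R)
E
```

```text
at 3.8667 [ 597.7 -134.4  100.3] shift/120 [-1.294  2.366  0.331] turn [0.034 0.387 0.08 ] F [ 1.   0.1 -0.4]
```

jog_arm(series=[[-0.2,0.1,0.3,0,0,0,1],[-0.4,0.2,0.6,0,0,0,1],[-0.6,0.3,0.9,0,0,0,1],[-0.6,0.3,1,0,0,0,1]])

```text
clock: 4.2
eef_pos: [524.1, -97.6, 223.1]
eef_rot: [-3.138, 0.613, 2.994]
wrist_force: [-0.3, 0.5, 1.1]
finger_gap: 0.4
finger_force: 0.0
```

jog_arm(series=[[-0.2,0.3,0.05,0.005,0.07,0.01,0.5],[-0.4,0.6,0.1,0.01,0.14,0.03,0],[-0.6,0.9,0.1,0.02,0.21,0.045,0],[-0.69,1,0.1,0.03,0.29,0.06,0],[-0.69,1,0.1,0.034,0.36,0.08,0],[-0.69,1,0.1,0.034,0.387,0.08,0],[-0.69,1,0.1,0.034,0.387,0.08,0]])

```text
clock: 4.78
eef_pos: [443.7, 21.7, 231.8]
eef_rot: [-3.141, -0.002, 3.123]
wrist_force: [-0.9, -0.2, 0.1]
finger_gap: 44.0
finger_force: 0.0
```

jog_arm(series=[[0,0.3,0,0,0,-0.06,0],[0,0.6,-0.1,0,0,-0.13,0],[0,0.9,-0.2,0,0,-0.2,0],[0,1,-0.2,0,0,-0.26,0],[0,1,-0.2,0,0,-0.29,0],[0,1,-0.2,0,0,-0.29,0]])

```text
clock: 5.28
eef_pos: [442.7, 142.1, 207.8]
eef_rot: [3.141, 0.002, 2.666]
wrist_force: [-0.0, -0.5, 0.1]
finger_gap: 83.7
finger_force: 0.0
```

```bash
python3 - <<'E'
from h import *
from cell import manip
c0=manip.read_state()
R=Rt(np.array([0,0,-1.]),np.array([np.sin(.45),np.cos(.45),0]))
to([442.5,149.5,150],R)
s=manip.read_state();c=manip.camera("wrist");pickle.dump((s,c),open("w2.pkl","wb"))
im=c["frame"][...,::-1].copy()
f_=f(c);H=np.linalg.inv(c["hand_eye"]);R=Ro.from_euler("xyz",s["eef_rot"])
for X in ([442.5,149.5,91],[531.2,151.4,36],[442.5,149.5,36]):
    q=(H@np.r_[R.inv().apply(np.array(X)-s["eef_pos"]),1])[:3]
    th=np.arctan2(np.hypot(*q[:2]),q[2]);u=np.array([c["cx"],c["cy"]])+f_*th*q[:2]/np.hypot(*q[:2]);print(u.round(1))
    cv2.drawMarker(im,tuple(int(v) for v in u),(0,0,255),0,10)
cv2.imwrite("pics/w2.png",im)
E
```

```text
at 5.2833 [442.7 142.1 207.8] shift/120 [-0.001  0.061 -0.481] turn [0.    0.001 0.017] F [-0.  -0.5  0.1]
[332.  187.7]
[365.6 239.3]
[331. 176.]
```

View pics/w2.png

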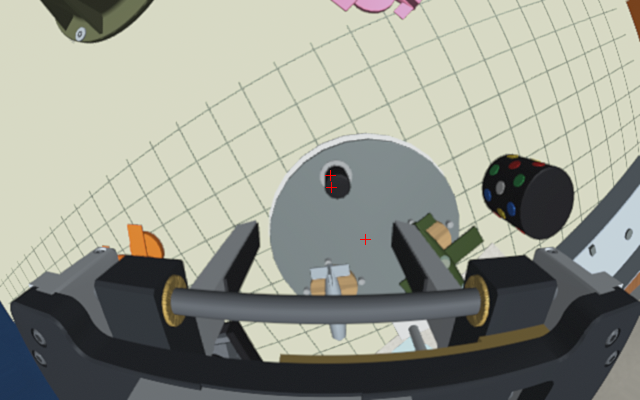

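The wrist view shows the knob top at about (339,186), some 5 px right of where I predicted it (332,188). That puts it a few mm further in +y. The open fingers straddle it with plenty of room.

jog_arm(series=[[0,0.08,-0.3,0,0,0,0],[0,0.08,-0.6,0,0,0,0],[0,0.08,-0.7,0,0,0,0],[0,0.08,-0.7,0,0,0,0]])

```text
clock: 5.67
eef_pos: [441.7, 150.1, 121.5]
eef_rot: [-3.139, -0.002, 2.668]
wrist_force: [0.1, 0.6, -0.3]
finger_gap: 94.4
finger_force: 0.0
```

jog_arm(series=[[0,0,-0.2,0,0,0,0],[0,0,-0.4,0,0,0,0],[0,0,-0.52,0,0,0,0],[0,0,-0.52,0,0,0,0.2],[0,0,-0.52,0,0,0,0.4],[0,0,-0.52,0,0,0,0.5],[0,0,-0.52,0,0,0,0.5]])

```text
clock: 6.25
eef_pos: [443.9, 151.2, 63.2]
eef_rot: [3.14, 0.003, 2.667]
wrist_force: [0.1, 0.4, -0.3]
finger_gap: 70.9
finger_force: 0.0
```

jog_arm(series=[[0,0,0,0,0,0,0.7],[0,0,0,0,0,0,1],[0,0,0,0,0,0,1],[0,0,0,0,0,0,1],[0,0,0,0,0,0,1],[0,0,0,0,0,0,1]], grip_force=12)

```text
clock: 6.75
eef_pos: [443.2, 151.2, 61.7]
eef_rot: [3.142, 0.001, 2.667]
wrist_force: [-1.0, -0.5, -0.7]
finger_gap: 30.5
finger_force: 0.0
```

```bash
python3 - <<'E'
from cell import manip
import cv2
s=manip.read_state();print({k:s[k] for k in("eef_pos","eef_rot","wrist_force","finger_gap","finger_force","joints")})
a=manip.camera("side")["frame"][150:250,230:350];b=manip.camera("top")["frame"][140:265,185:310]
import numpy as np
cv2.imwrite("pics/g.png",np.hstack([cv2.resize(a,(400,333))[...,::-1],cv2.resize(b,(333,333))[...,::-1]]))
E
```

```text
{'eef_pos': array([443.15539269, 151.17992884,  61.69675817]), 'eef_rot': array([3.14151399e+00, 1.19851702e-03, 2.66678036e+00]), 'wrist_force': array([-1.02300482, -0.48685938, -0.69152004]), 'finger_gap': 30.49752720482805, 'finger_force': 0.0, 'joints': array([ 2.50932244e-01,  3.16457934e-01,  1.89419952e+00, -9.18902470e-04,
        9.29986694e-01, -8.44502820e-01])}
```

View pics/g.png

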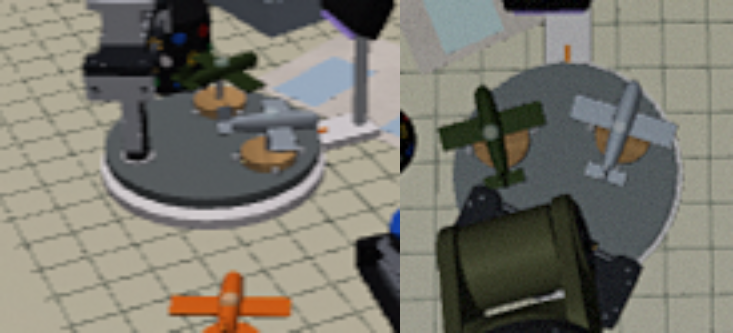

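The fingers stand either side of the knob and both models are untouched. The gap is 30 mm and still closing, so I'll finish the grip.

jog_arm(series=[[0,0,0,0,0,0,1],[0,0,0,0,0,0,1],[0,0,0,0,0,0,1]])

```text
clock: 7.1
eef_pos: [443.7, 151.3, 61.8]
eef_rot: [3.141, 0.002, 2.667]
wrist_force: [4.9, 2.0, -2.8]
finger_gap: 25.7
finger_force: 12.0
```

```bash
python3 - <<'E'
from h import *
from cell import manip
s=manip.read_state();p=s["eef_pos"];print(s["finger_gap"],s["finger_force"],s["wrist_force"],p)
c=np.array([531.3,151.4])
for a in range(0,66,5):
    t=np.radians(a);v=p[:2]-c;q=c+np.array([[np.cos(t),-np.sin(t)],[np.sin(t),np.cos(t)]])@v
    print(a,((q-p[:2])/120).round(3),round(a/90,3))
E
```

```text
25.662907177751535 11.99971854686737 [ 4.89748182  2.03986232 -2.77974225] [443.67517679 151.26162669  61.77696507]
0 [0. 0.] 0.0
5 [ 0.003 -0.064] 0.056
10 [ 0.011 -0.127] 0.111
15 [ 0.025 -0.189] 0.167
20 [ 0.044 -0.25 ] 0.222
25 [ 0.069 -0.308] 0.278
30 [ 0.098 -0.365] 0.333
35 [ 0.133 -0.419] 0.389
40 [ 0.172 -0.469] 0.444
45 [ 0.215 -0.516] 0.5
50 [ 0.262 -0.559] 0.556
55 [ 0.312 -0.598] 0.611
60 [ 0.366 -0.632] 0.667
65 [ 0.423 -0.661] 0.722
```

jog_arm(series=[[0.001,-0.032,0,0,0,0.028,1],[0.003,-0.064,0,0,0,0.056,1],[0.011,-0.127,0,0,0,0.111,1],[0.025,-0.189,0,0,0,0.167,1],[0.044,-0.25,0,0,0,0.222,1],[0.069,-0.308,0,0,0,0.278,1],[0.098,-0.365,0,0,0,0.333,1]])

```text
clock: 7.68
eef_pos: [456.3, 107.5, 61.9]
eef_rot: [3.141, 0.005, -3.089]
wrist_force: [11.6, 12.2, -9.6]
finger_gap: 26.1
finger_force: 12.0
```

jog_arm(series=[[0.035,-0.054,0,0,0,0.056,1],[0.074,-0.104,0,0,0,0.111,1],[0.117,-0.151,0,0,0,0.167,1],[0.164,-0.194,0,0,0,0.222,1],[0.214,-0.233,0,0,0,0.278,1],[0.24,-0.252,0,0,0,0.306,1],[0.268,-0.267,0,0,0,0.333,1],[0.268,-0.267,0,0,0,0.333,1]])

```text
clock: 8.35
eef_pos: [488.1, 76.1, 61.9]
eef_rot: [3.141, 0.004, -2.568]
wrist_force: [5.6, 11.3, -0.8]
finger_gap: 26.0
finger_force: 12.0
```

```bash
python3 - <<'E'
from cell import manip
import cv2,numpy as np
s=manip.read_state();print({k:s[k] for k in("eef_pos","eef_rot","wrist_force","finger_gap","finger_force","joints")})
a=manip.camera("side")["frame"][150:250,230:350];b=manip.camera("top")["frame"][140:265,185:310]
cv2.imwrite("pics/g2.png",np.hstack([cv2.resize(a,(400,333))[...,::-1],cv2.resize(b,(333,333))[...,::-1]]))
E
```

```text
{'eef_pos': array([488.09359357,  76.09968588,  61.90096706]), 'eef_rot': array([ 3.14115339,  0.00375692, -2.5679745 ]), 'wrist_force': array([ 5.61030401, 11.2626696 , -0.80548292]), 'finger_gap': 25.979368097931165, 'finger_force': 11.999571472406387, 'joints': array([ 0.07935204,  0.36421214,  1.82581934,  0.00266937,  0.94846397,
       -2.06661597])}
```

View pics/g2.png

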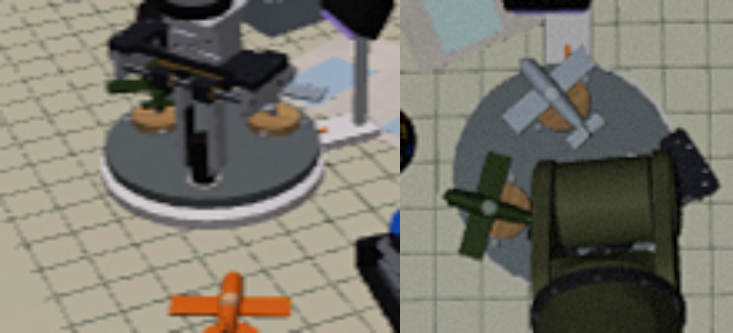

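The grey model now stands under the lamp mark at the front. The disc has turned about 60° and both models are seated. I'll release slowly, let it settle and lift away.

jog_arm(series=[[0,0,0,0,0,0,0.6],[0,0,0,0,0,0,0.5],[0,0,0,0,0,0,0.4],[0,0,0,0,0,0,0.4],[0,0,0,0,0,0,0.4],[0,0,0,0,0,0,0.4],[0,0,0,0,0,0,0.4],[0,0,0,0,0,0,0.4]])

```text
clock: 9.12
eef_pos: [487.0, 75.2, 61.6]
eef_rot: [-3.142, 0.001, -2.57]
wrist_force: [-0.7, 0.1, -0.8]
finger_gap: 56.5
finger_force: 0.0
```

jog_arm(series=[[0,0,0.1,0,0,0,0.4],[0,0,0.3,0,0,0,0.4],[0,0,0.6,0,0,0,0.4],[0,0,0.9,0,0,0,0.4],[0,0,1,0,0,0,0.4]])

```text
clock: 9.53
eef_pos: [488.3, 75.4, 186.6]
eef_rot: [-3.139, 0.006, -2.57]
wrist_force: [0.3, 0.7, 0.4]
finger_gap: 56.3
finger_force: 0.0
```

jog_arm(series=[[0,-0.3,0.2,0,0,0,1],[0,-0.6,0.4,0,0,0,1],[0,-0.9,0.4,0,0,0,1],[0,-1,0.4,0,0,0,1],[0,-1,0.4,0,0,0,1]])

```text
clock: 9.95
eef_pos: [486.9, -47.0, 229.7]
eef_rot: [-3.141, 0.001, -2.574]
wrist_force: [-0.2, 0.4, -0.2]
finger_gap: 26.5
finger_force: 0.0
```

```bash
python3 - <<'E'
from h import *
from cell import manip
to(np.array(KEY['yellow'])+90*n,RK)
T=manip.camera("top");b=T["frame"][140:265,185:310];cv2.imwrite("pics/g3.png",cv2.resize(b,None,fx=4,fy=4,interpolation=cv2.INTER_CUBIC)[...,::-1])
# expected projections
for X in ([487.9,73.5,91],[606.3,151.4,36]):print((proj(T,np.array(X))-[185,140])*4)
E
```

```text
at 9.95 [486.9 -47.  229.7] shift/120 [ 0.384 -2.109 -0.654] turn [ 0.082 -0.388 -0.445] F [-0.2  0.4 -0.2]
[351.8642107  314.46446809]
[247.81586442 153.38408884]
```

View pics/g3.png

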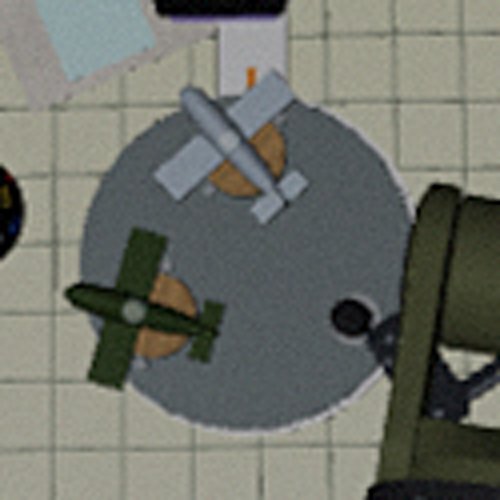

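The disc is settled: knob at (352,318), as expected for +60°. The grey model's stand is at about (248,158), at the lamp spot, and both models are upright. Next is yellow.

jog_arm(series=[[0,-0.2,0.05,0.01,-0.05,-0.06,1],[0,-0.4,0.05,0.02,-0.1,-0.12,1],[0,-0.6,0.05,0.03,-0.15,-0.18,1],[0,-0.8,0.05,0.045,-0.21,-0.24,1],[0,-1,0.05,0.055,-0.26,-0.3,1],[0,-1,0.05,0.065,-0.31,-0.36,1],[0,-1,0.05,0.075,-0.36,-0.42,1],[0,-1,0.05,0.082,-0.388,-0.445,1]])

```text
clock: 10.67
eef_pos: [486.5, -163.6, 234.8]
eef_rot: [3.139, 0.614, 2.984]
wrist_force: [0.5, -0.3, -0.0]
finger_gap: 0.4
finger_force: 0.0
```

jog_arm(series=[[0,-0.3,0,0,0,0,1],[0,-0.6,0,0,0,0,1],[0,-0.9,0,0,0,0,1],[0,-1,-0.1,0,0,0,1],[0,-1,-0.1,0,0,0,1]])

```text
clock: 11.08
eef_pos: [486.8, -285.3, 221.1]
eef_rot: [3.14, 0.608, 2.988]
wrist_force: [0.2, 0.1, -1.2]
finger_gap: 0.6
finger_force: 0.0
```

```bash
python3 -c "
from h import *
to(np.array(KEY['yellow'])+90*n,RK);to(np.array(KEY['yellow'])+20*n,RK)"
```

```text
at 11.0833 [ 486.8 -285.3  221.1] shift/120 [ 0.385 -0.123 -0.583] turn [-0.001 -0.002 -0.001] F [ 0.2  0.1 -1.2]
at 11.0833 [ 486.8 -285.3  221.1] shift/120 [ 0.716 -0.174 -1.061] turn [-0.001 -0.002 -0.001] F [ 0.2  0.1 -1.2]
```

jog_arm(series=[[0.2,-0.06,-0.3,0,0,0,1],[0.385,-0.123,-0.583,0,0,0,1],[0.54,-0.15,-0.8,0,0,0,1],[0.67,-0.17,-1,0,0,0,1],[0.67,-0.17,-1,0,0,0,1],[0.67,-0.17,-1,0,0,0,1],[0.67,-0.17,-1,0,0,0,1]])

```text
clock: 11.67
eef_pos: [570.0, -302.4, 106.9]
eef_rot: [-3.138, 0.606, 2.99]
wrist_force: [0.4, -0.2, -0.2]
finger_gap: 0.4
finger_force: 0.0
```

```bash
python3 -c "
from h import *
K=np.array(KEY['yellow'])
for a in (20,14,5,4):to(K+a*n,RK)"
```

```text
at 11.6667 [ 570.  -302.4  106.9] shift/120 [ 0.023 -0.032 -0.109] turn [ 0.001 -0.004 -0.   ] F [ 0.4 -0.2 -0.2]
at 11.6667 [ 570.  -302.4  106.9] shift/120 [ 0.051 -0.036 -0.15 ] turn [ 0.001 -0.004 -0.   ] F [ 0.4 -0.2 -0.2]
at 11.6667 [ 570.  -302.4  106.9] shift/120 [ 0.093 -0.043 -0.211] turn [ 0.001 -0.004 -0.   ] F [ 0.4 -0.2 -0.2]
at 11.6667 [ 570.  -302.4  106.9] shift/120 [ 0.098 -0.043 -0.218] turn [ 0.001 -0.004 -0.   ] F [ 0.4 -0.2 -0.2]
```

jog_arm(series=[[0.03,-0.034,-0.12,0,0,0,1],[0.037,-0.034,-0.13,0,0,0,1],[0.058,-0.037,-0.16,0,0,0,1],[0.08,-0.041,-0.192,0,0,0,1],[0.09,-0.043,-0.206,0,0,0,1],[0.09,-0.043,-0.206,0,0,0,1],[0.09,-0.043,-0.206,0,0,0,1]])

```text
clock: 12.25
eef_pos: [583.4, -307.4, 84.5]
eef_rot: [-3.135, 0.599, 2.985]
wrist_force: [-1.3, 1.4, 3.7]
finger_gap: 0.5
finger_force: 2.2
```

```bash
python3 -c "
from h import *
K=np.array(KEY['yellow'])
for a in (5,):to(K+a*n,RK)"
```

```text
at 12.25 [ 583.4 -307.4   84.5] shift/120 [-0.019 -0.001 -0.024] turn [ 0.002 -0.008  0.004] F [-1.3  1.4  3.7]
```

jog_arm(series=[[0.007,-0.001,-0.01,0,0,0,1],[0.016,-0.002,-0.023,0,0,0,1],[0.016,-0.002,-0.023,0,0,0,1],[0.016,-0.002,-0.023,0,0,0,1]])

```text
clock: 12.58
eef_pos: [584.8, -307.7, 83.0]
eef_rot: [-3.135, 0.598, 2.986]
wrist_force: [-29.7, 9.6, 29.9]
finger_gap: 0.6
finger_force: 20.8
```

jog_arm(series=[[-0.007,0.001,0.01,0,0,0,1],[-0.007,0.001,0.01,0,0,0,1],[-0.1,0.015,0.15,0,0,0,1],[-0.24,0.037,0.35,0,0,0,1],[-0.24,0.037,0.35,0,0,0,1]])

```text
clock: 13.0
eef_pos: [555.8, -303.8, 126.9]
eef_rot: [-3.133, 0.601, 2.986]
wrist_force: [-0.5, 0.3, 1.3]
finger_gap: 0.3
finger_force: 0.0
```

jog_arm(series=[[0.05,0.3,0,0,0,0,1],[0.1,0.6,0,0,0,0,1],[0.15,0.94,0,0,0,0,1],[0.15,0.94,0,0,0,0,1],[0.15,0.94,0,0,0,0,1],[0.15,0.94,0,0,0,0,1]])

```text
clock: 13.5
eef_pos: [574.6, -190.6, 123.1]
eef_rot: [-3.135, 0.598, 2.986]
wrist_force: [-0.6, -0.2, -0.3]
finger_gap: 0.5
finger_force: 0.0
```

```bash
python3 -c "
from h import *
K=np.array(KEY['green'])
for a in (17,8,5):to(K+a*n,RK)"
```

```text
at 13.5 [ 574.6 -190.6  123.1] shift/120 [ 0.148 -0.012 -0.264] turn [ 0.002 -0.009  0.004] F [-0.6 -0.2 -0.3]
at 13.5 [ 574.6 -190.6  123.1] shift/120 [ 0.19  -0.019 -0.326] turn [ 0.002 -0.009  0.004] F [-0.6 -0.2 -0.3]
at 13.5 [ 574.6 -190.6  123.1] shift/120 [ 0.205 -0.021 -0.346] turn [ 0.002 -0.009  0.004] F [-0.6 -0.2 -0.3]
```

jog_arm(series=[[0.08,-0.006,-0.14,0,0,0,1],[0.148,-0.012,-0.264,0,0,0,1],[0.17,-0.015,-0.295,0,0,0,1],[0.19,-0.019,-0.326,0,0,0,1],[0.205,-0.021,-0.346,0,0,0,1],[0.205,-0.021,-0.346,0,0,0,1],[0.205,-0.021,-0.346,0,0,0,1]])

```text
clock: 14.08
eef_pos: [598.7, -193.6, 82.1]
eef_rot: [-3.135, 0.597, 2.984]
wrist_force: [-5.7, -1.1, 2.5]
finger_gap: 0.5
finger_force: 2.3
```

jog_arm(series=[[0.007,-0.001,-0.01,0,0,0,1],[0.013,-0.002,-0.018,0,0,0,1],[0.013,-0.002,-0.018,0,0,0,1],[0.013,-0.002,-0.018,0,0,0,1]])

```text
clock: 14.42
eef_pos: [599.6, -193.7, 81.3]
eef_rot: [-3.135, 0.598, 2.985]
wrist_force: [-35.8, 4.3, 29.7]
finger_gap: 0.3
finger_force: 22.2
```

jog_arm(series=[[-0.007,0.001,0.01,0,0,0,1],[-0.007,0.001,0.01,0,0,0,1],[-0.1,0.015,0.15,0,0,0,1],[-0.24,0.037,0.35,0,0,0,1],[-0.45,0.07,0.65,0,0,0,1],[-0.6,0.09,0.87,0,0,0,1],[-0.6,0.09,0.87,0,0,0,1],[-0.6,0.09,0.87,0,0,0,1]])

```text
clock: 15.08
eef_pos: [528.7, -183.1, 186.6]
eef_rot: [-3.133, 0.602, 2.985]
wrist_force: [0.4, -0.5, 0.4]
finger_gap: 0.5
finger_force: 0.0
```

```bash
python3 - <<'E'
from cell import manip
import cv2,numpy as np
a=manip.camera("side")["frame"][150:310,230:440];b=manip.camera("top")["frame"][100:270,140:500]
cv2.imwrite("pics/f.png",np.hstack([cv2.resize(a,(320,244))[...,::-1],cv2.resize(b,(480,244))[...,::-1]]))
E
```

```text
(no output)
```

View pics/f.png

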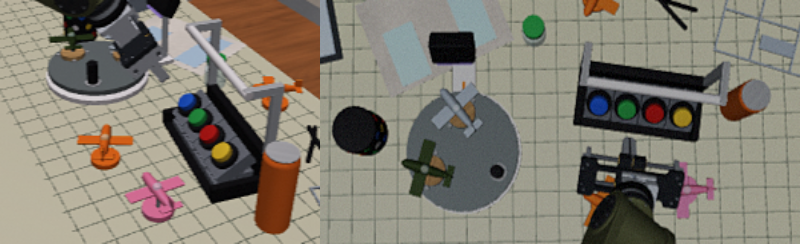

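All four keys are back out, the grey model is at the lamp (460,108), the jar, can and tin look to be where they started, and the arm is clear.

```bash
python3 -c "
from cell import manip
print(manip.sign_off())"
```

```text
the job is handed in; nothing more can be done
None
```

I pressed blue, turned the disc one click anticlockwise to bring the grey model to the lamp, pressed yellow and then green, and handed the job in at about 15 s; the hand-in gave no verdict, but the last pictures show everything as asked.

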